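Wind down the wing screw of a mould press

ROBOT

A 6-joint arm with a two-finger parallel gripper is mounted at the origin on a cart in front of the work surface, level with it; the furniture and walls round the work are solid. World frame = base frame: x ahead of the robot, y to its left, z up, the work surface at z = 0. Lengths are in mm, angles in rad, forces in N, time in s.
With the tool pointing down it reaches from about 350 to 800 mm from the base axis. Payload 7.3 kg.
Tool frame: the origin (TCP) lies on the centre line of the jaws, within the pads' length; the fingertips stand ctrl.tip_extent ahead of it and the grasp point (between the pads) lies 2 mm behind it (ctrl.tip_extent is the distance from the TCP to the fingertips, in mm); z points along the fingers, y is the direction in which the jaws open and shut (so a half turn about z gives the same grasp; the last joint's range is limited). The gripper opens to 85 mm and grips with 20 to 120 N. Pads are 22 mm wide; open, the fingers measure 114 mm over their backs; the gripper's body (76 mm by 85 mm) begins 54 mm behind the grasp point. The pads swing forward as they close: fully open they stand 13 mm farther back than shut.
Start: joints at [1.044, 0.342, 1.524, -0, 1.275, -0.146], TCP at [195.109, 487.417, 248.322] pointing down, gripper open.
Joint ranges: [-2.53, 2.53], [-0.77, 2.02], [0.04, 2.7], [-1, 4.14], [0.28, 2.66], [-3.11, 3.11]. Speed limits (rad/s): [2.57, 2.57, 3.14, 3.14, 3.14, 3.14].

INTERFACE

Orientations are given as [roll, pitch, yaw] about the fixed x, y, z axes, in that order (R = Rz(yaw) Ry(pitch) Rx(roll)).
In Python, from plant import ctrl gives the robot as it stands.
- The arm moves only by the tool move_arm, never from a script. Its argument "deltas" is one flat list of numbers, 4 for each row, row after row: the shift along the tool's x, y, z in mm, then the turn about the tool's z in rad. A call has 1 to 12 rows; each row is the pose to reach, as a shift and turn from the pose measured when the call began, along the tool's axes at that moment; what a row does not reach only later rows make up. A row lasts 1/8 s, in which the tool goes at most 62.5 mm and 10.7 degrees, less where a joint would pass 70% of its speed; a pose out of reach is approached as far as the arm can. A call with a gripper value outside its range is refused whole. "jaw" is the opening in per cent of the stroke, from 0 (shut) to 100 (fully open), set as the call begins (left out, the last holds). The fingers move at their own pace and stop on an object; "newtons" is the grip in N (left out, the last holds). Time passes only in rows, so rows that repeat a pose let the fingers close. It gives the time, the measured TCP pose, the force and the opening at its end, in the units of the state.
- ctrl.read_state(): the state, without advancing time (a new reading comes with each control period).
- ctrl.capture(name): name is "side" or "top" or "wrist"; returns a dict with "pixels" (400x640x3 uint8, red, green, blue), "z_map" (400x640 float32, mm along the optical axis (not along the pixel's ray), 0 where there is no reading), "K" (3x3 intrinsics, pixels), "extrinsics" (4x4, takes a point from world to camera coordinates). Camera axes: x right, y down, z forward; pixel columns grow to the right and rows downward; lengths in mm; the calibration is good to about 2 mm. The wrist camera is an equidistant fisheye: a pixel r from the principal point sees the ray r / f radians off the axis. A picture is of the moment at which its call begins.
- ctrl.close_job(): hands the job in, once; it reports no verdict.
The state is a dict: "time_s": time; "qpos": joint angles; "dq": joint speeds; "tau": joint torques, N m; "tool_pos": TCP position; "ee_rot": TCP orientation; "contact_force": force on the tool from outside, world axes, zero at the start; "ft_torque": the same for the moment, N m; "grip_width": finger opening in mm.
Only numpy, scipy, OpenCV 4.12 (cv2) and the standard library are available. Lean on these libraries where they do the work, as an engineer would, in place of code of your own. Each camera call takes 0.05 s, during which the arm holds its last target.

TASK

Close the small mould press on the worktop: turn its wing screw clockwise (seen from above) by pushing its wings round with a fingertip, stroke after stroke, until the lid sits fully down on the white mould and the screw comes to its stop. Push gently and never pinch or grip the wings; leave the jars and the shaker around it standing where they are, and finish with the hand clear.

Things in the scene. Friction and masses are not known exactly. Their poses are not given: they have to be found in the camera images.
- press: the mould press, fixed to the worktop: wooden base 150 x 120 mm, 20 mm high; white round mould, 93 mm wide, rim at 70 mm; a steel arm (at most 38 mm wide, underside 100 mm, top 118 mm above the worktop) reaches from the post behind over the mould's centre. Origin: on the worktop under the screw's axis; z up; +x points from the screw's axis to the post
- post_top (a point): top centre of the press's upright steel post, 24 mm thick, 166 mm above the worktop, 62 mm from the screw's axis: it stands 4 mm outside the wings' circle, in the way of a finger carried all the way round
- screw_hub (a point): point on the vertical axis of the steel wing screw, half-way up its wings; 161 mm above the worktop when fully up, 146 mm when home (it sinks 10 mm a turn). The hub is round, 28 mm thick at its foot 20 mm below this point, 20 to 22 mm thick here; its top is 10 mm above this point
- wing_tip (a point): outermost point of one of the two wings, 46 mm from the axis at the height of screw_hub. Wings: opposite each other, like a wing nut's ears, upright round discs 32 mm across and 8 mm thick, centres 30 mm from the axis, reaching 16 mm above and below screw_hub. The direction from screw_hub to here is that of the wings
- wing_screw (a joint): turn of the screw in rad, growing clockwise seen from above: 0 fully up, 9.5 at its solid stop, with the lid on the mould's rim. Starts between 0.5 and 3.5. Dry friction about 0.05 N m; stays where it is left; pushing on the lid does not turn it. At 0 wing_tip points along the press's +x
- salt: loose salt shaker, 44 mm wide, 90 mm high; bystander; origin at the centre of its underside
- herbs: loose slim spice jar with a dark cap, 41 mm wide, 105 mm high; bystander; origin at the centre of its underside
- mustard: loose round jar with a red lid, 56 mm wide, 85 mm high; bystander; origin at the centre of its underside

How it is judged (in metres and radians):
At the end, for the whole second after the job is handed in: the wing screw is at its stop (within 0.3 rad, so the lid is on the mould's rim within 0.5 mm), and the three bystanders stand upright within 20 mm of where they were (value of joint wing_screw above 9.2 rad and distance of each of salt, herbs, mustard from where it was at the start of the episode below 0.02 m and angle between each of salt, herbs, mustard's own z axis and vertical below 0.15 rad); the robot touches nothing.
It fails at once if the wing screw is pinched, gripped or forced (more than 35 N between fingers and screw) (contact force between the fingers and wing_screw above 35 N).
It fails at once if the salt shaker is moved more than 20 mm or lifted (distance of salt from where it was at the start of the episode above 0.02 m).
It fails at once if the spice jar is moved more than 20 mm or lifted (distance of herbs from where it was at the start of the episode above 0.02 m).
It fails at once if the mustard jar is moved more than 20 mm or lifted (distance of mustard from where it was at the start of the episode above 0.02 m).
It also fails if it takes over 56 s, if anything falls off the work surface, if the arm or the gripper's body presses on something with over 40 N, if the wrist force passes 120 N, or if a joint passes its speed limit or range.

## Working session

There is one attempt and no reset: what is moved stays moved. The work goes in short steps, Python scripts to look and compute and a tool call to move; the robot and the scene stay as the last step left them, time stands still between calls to the robot, and variables do not carry over. Pictures are saved under pics/ and viewed, and the job is handed in when it is done.

Besides the shell and the picture viewer there is one more tool, called after ">>>" by a JSON object that holds its "method" and its "body". move_arm: Moves the arm, as the interface text tells. Its arguments: {"type":"object","properties":{"deltas":{"type":"array"},"jaw":{"type":"number"},"newtons":{"type":"number"}},"required":["deltas"]}

```bash
ls; mkdir -p pics; python3 - <<'E'
from plant import ctrl
import cv2,numpy as np
s=ctrl.read_state();print(s, ctrl.tip_extent)
for n in ["side","top","wrist"]:
    c=ctrl.capture(n);cv2.imwrite(f"pics/{n}0.png",c["pixels"][:,:,::-1]);np.savez(f"{n}0.npz",**c);print(n,c["K"],c["extrinsics"])
E
```

```text
pics
{'time_s': 0.0, 'qpos': array([ 1.04397698e+00,  3.42709447e-01,  1.52501919e+00, -1.23151220e-05,
        1.27541396e+00, -1.46014737e-01]), 'dq': array([-1.95951747e-06, -2.70510334e-03, -1.98619238e-04, -1.37518635e-03,
       -1.04103886e-03, -7.96576931e-04]), 'tau': array([ 3.69484933e-04, -4.33685052e+01, -2.46017396e+01, -1.57210220e-04,
        7.88043573e-03,  8.03243807e-06]), 'tool_pos': array([194.92171397, 487.06341648, 247.63207776]), 'ee_rot': array([-3.14005749e+00, -2.13861012e-04,  2.76079148e+00]), 'contact_force': array([-0.11647906,  0.0923801 ,  0.11240065]), 'ft_torque': array([-0.02324572, -0.00598951,  0.00119802]), 'grip_width': 85.64574230559121} 17.0
side [[377.65846572   0.         319.22679521]
 [  0.         377.65846572 196.68857677]
 [  0.           0.           1.        ]] [[-9.63475943e-01 -2.67110937e-01  1.91273170e-02  5.79977431e+02]
 [-1.45315810e-01  4.61488991e-01 -8.75163543e-01  1.59415674e+02]
 [ 2.24938708e-01 -8.45978522e-01 -4.83448983e-01  8.19283241e+02]
 [ 0.00000000e+00  0.00000000e+00  0.00000000e+00  1.00000000e+00]]
top [[497.73750748   0.         326.75548   ]
 [  0.         497.73750748 191.2012203 ]
 [  0.           0.           1.        ]] [[-1.07071523e-01 -9.94238606e-01  5.02822458e-03  1.32906028e+02]
 [-9.56435027e-01  1.01616232e-01 -2.73689935e-01  5.90417430e+02]
 [ 2.71602150e-01 -3.41135684e-02 -9.61804833e-01  1.19360181e+03]
 [ 0.00000000e+00  0.00000000e+00  0.00000000e+00  1.00000000e+00]]
wrist [[309.70691629   0.         319.29357128]
 [  0.         309.70691629 199.17109825]
 [  0.           0.           1.        ]] [[ 3.70924188e-01  9.28663135e-01 -1.66850315e-04 -5.25229509e+02]
 [ 8.88126068e-01 -3.54680465e-01  2.92290704e-01 -3.72350974e+01]
 [ 2.71380423e-01 -1.08565876e-01 -9.56329502e-01  3.79333023e+02]
 [ 0.00000000e+00  0.00000000e+00  0.00000000e+00  1.00000000e+00]]
```

View pics/side0.png

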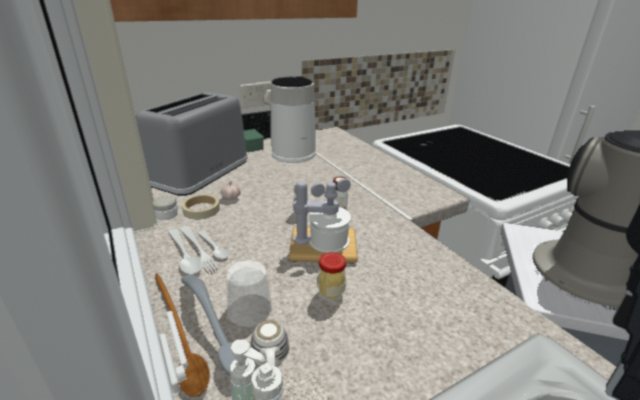

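View pics/top0.png

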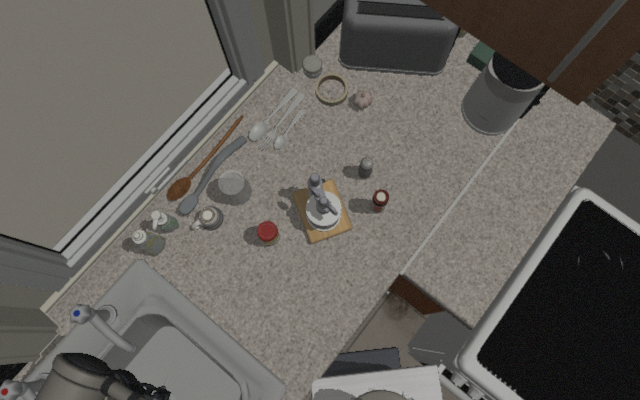

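View pics/wrist0.png

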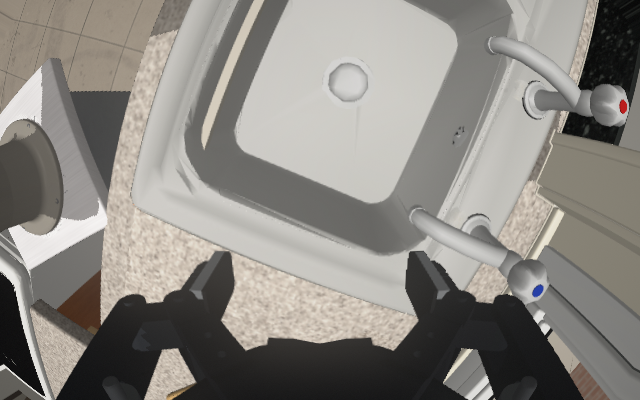

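Top view: the press is around (322,208), with the post top near (315,182). The mustard jar is at (268,233), the grey-capped salt at (366,167) and the dark-capped jar at (381,200). Next I'll get positions from the point cloud.

```bash
cat > h.py <<'E'
import numpy as np,cv2
def cloud(c):
    z=c["z_map"].astype(float);K=c["K"];E=c["extrinsics"]
    v,u=np.mgrid[:400,:640]
    p=np.stack([(u-K[0,2])/K[0,0]*z,(v-K[1,2])/K[1,1]*z,z],-1)
    w=(p-E[:3,3])@E[:3,:3]
    w[z<=0]=np.nan
    return w
def proj(c,P):
    E=c["extrinsics"];p=np.atleast_2d(P)@E[:3,:3].T+E[:3,3];q=p@c["K"].T
    return q[:,:2]/q[:,2:]
E
python3 - <<'E'
from h import *
t=np.load("top0.npz");s=np.load("side0.npz")
W=cloud(t);
for u,v in [(322,208),(315,181),(268,233),(366,162),(381,197),(330,230)]: print(u,v,W[v,u].round())
i=t["pixels"][150:260,230:410,::-1];cv2.imwrite("pics/tc.png",cv2.resize(i,None,fx=4.4,fy=4.4,interpolation=cv2.INTER_CUBIC))
i=s["pixels"][165:305,270:370,::-1];cv2.imwrite("pics/sc.png",cv2.resize(i,None,fx=4.2,fy=4.2,interpolation=cv2.INTER_CUBIC))
E
```

```text
322 208 [543.  87. 143.]
315 181 [607.  98. 160.]
268 233 [508. 227.  84.]
366 162 [666. -40.  92.]
381 197 [565. -63. 107.]
330 230 [513.  70.  18.]
```

View pics/tc.png

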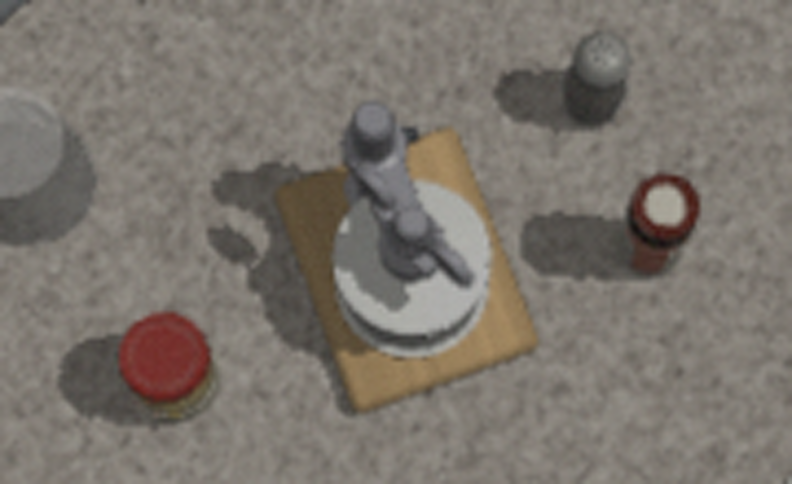

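View pics/sc.png

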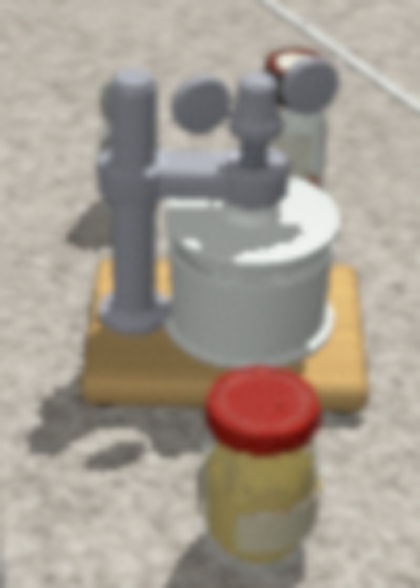

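```bash
python3 - <<'E'
from h import *
for n in ["top","side"]:
    t=np.load(n+"0.npz");W=cloud(t)
    m=(W[...,0]>450)&(W[...,0]<660)&(W[...,1]>0)&(W[...,1]<180)
    P=W[m];np.set_printoptions(suppress=True,precision=0)
    print(n,"high pts");H=P[P[:,2]>128]
    print(H[np.argsort(H[:,0])])
    B=P[(P[:,2]>15)&(P[:,2]<25)]
    print("base",cv2.minAreaRect(B[:,:2].astype(np.float32)))
    for lo,hi in[(65,90)]:
        R=P[(P[:,2]>lo)&(P[:,2]<hi)];print("mould",len(R),cv2.minEnclosingCircle(R[:,:2].astype(np.float32)), np.percentile(R[:,2],[5,50,95]))
    for nm,(a,b) in dict(salt=(660,-40),herbs=(565,-63),mustard=(508,227)).items():
        D=W.reshape(-1,3);D=D[(np.hypot(D[:,0]-a,D[:,1]-b)<50)&(D[:,2]>60)];print(nm,len(D),cv2.minEnclosingCircle(D[:,:2].astype(np.float32)),D[:,2].max())
E
```

```text
top high pts
[[519.  59. 159.]
 [520.  59. 164.]
 [521.  56. 160.]
 [522.  59. 169.]
 [522.  61. 168.]
 [523.  54. 161.]
 [523.  56. 162.]
 [524.  61. 172.]
 [524.  63. 161.]
 [524.  56. 168.]
 [524.  63. 170.]
 [524.  63. 149.]
 [525.  58. 166.]
 [526.  58. 169.]
 [527.  61. 169.]
 [527.  65. 159.]
 [527.  63. 167.]
 [528.  56. 163.]
 [528.  65. 146.]
 [528.  65. 166.]
 [528.  67. 157.]
 [529.  60. 170.]
 [529.  63. 170.]
 [529.  65. 170.]
 [530.  58. 166.]
 [530.  67. 159.]
 [530.  65. 175.]
 [531.  60. 172.]
 [531.  67. 164.]
 [531.  67. 173.]
 [531.  63. 170.]
 [532.  69. 150.]
 [533.  69. 157.]
 [533.  62. 174.]
 [533.  69. 166.]
 [533.  69. 175.]
 [533.  72. 176.]
 [534.  65. 170.]
 [534.  72. 153.]
 [535.  67. 169.]
 [536.  64. 173.]
 [537.  71. 153.]
 [537.  69. 171.]
 [537.  74. 162.]
 [538.  71. 168.]
 [538.  74. 167.]
 [539.  73. 146.]
 [539.  66. 169.]
 [540.  76. 160.]
 [540.  69. 166.]
 [541.  71. 167.]
 [541.  73. 167.]
 [541.  76. 166.]
 [543.  83. 144.]
 [543.  68. 167.]
 [543.  80. 141.]
 [543.  71. 167.]
 [543.  85. 143.]
 [543.  87. 143.]
 [544.  73. 165.]
 [544. 
[... 5141 characters left out ...]
3767089844) 110.80220508156808
mustard 347 ((514.7409057617188, 228.73439025878906), 26.93141746520996) 90.4144189143285
side high pts
[[520.  60. 151.]
 [520.  60. 156.]
 [520.  59. 153.]
 ...
 [628. 101. 135.]
 [629. 100. 132.]
 [629.  99. 129.]]
base ((567.6395874023438, 88.72076416015625), (149.3468475341797, 118.24275207519531), 13.867607116699219)
mould 822 ((569.23486328125, 87.4826889038086), 58.850406646728516) [68. 87. 89.]
salt 21 ((676.632568359375, -35.51813888549805), 8.195544242858887) 88.01342360477824
herbs 136 ((566.331298828125, -62.57887649536133), 22.20973014831543) 107.3644082330423
mustard 652 ((514.3349609375, 231.64254760742188), 25.903167724609375) 88.12978614949152
```

```bash
cat >> h.py <<'E'
from scipy.spatial.transform import Rotation as R
HUB=np.array([556.5,84.0])
def fp(w,d,r=31,z=163):   # finger pose for wing angle w (deg world), d offset
    a=np.radians(w);p=HUB+r*np.array([np.cos(a),np.sin(a)])+d*np.array([-np.sin(a),np.cos(a)])
    return [p[0],p[1],z,w-90.]
def rows(targets,st):
    T=R.from_euler('xyz',st["ee_rot"]);yaw=np.degrees(st["ee_rot"][2]);o=[]
    for x,y,z,ps in targets:
        d=T.inv().apply(np.array([x,y,z])-st["tool_pos"])
        dy=(ps-yaw+180)%360-180
        o.append([*d.round(1),round(-np.radians(dy),3)])
    print("st",st["time_s"],st["tool_pos"].round(1),"yaw",round(yaw,1),st["contact_force"].round(1),st["grip_width"].round(1))
    print(",".join(" ".join(f"{v:g}," for v in q)[:-1] for q in o))
def interp(a,b,n,ease=True):
    a=np.array(a);b=np.array(b);s=np.arange(1,n+1)/n
    if ease:s=s*s*(3-2*s)
    return [a+(b-a)*k for k in s]
E
python3 - <<'E'
from h import *
from plant import ctrl
st=ctrl.read_state()
c=np.load("wrist0.npz");E=c["extrinsics"];C=-E[:3,:3].T@E[:3,3];T=R.from_euler('xyz',st["ee_rot"])
print("cam in tool",T.inv().apply(C-st["tool_pos"]))
cur=[*st["tool_pos"],np.degrees(st["ee_rot"][2])]
g=fp(217,26,z=248);print(g)
rows(interp(cur,g,11)+[g],st)
E
```

```text
cam in tool [  75.63253722    0.37101327 -125.78444207]
[np.float64(547.3894897904872), np.float64(44.57921102105689), 248, 127.0]Traceback (most recent call last):
  File "<stdin>", line 8, in <module>
  File "h.py", line 23, in rows
    print("st",st["time_s"],st["tool_pos"].round(1),"yaw",round(yaw,1),st["contact_force"].round(1),st["grip_width"].round(1))
                                                                                                    ^^^^^^^^^^^^^^^^^^^^^^
AttributeError: 'float' object has no attribute 'round'
```

```bash
sed -i 's/st\["grip_width"\].round(1)/round(st["grip_width"],1)/' h.py
python3 - <<'E'
from h import *
from plant import ctrl
st=ctrl.read_state()
cur=[*st["tool_pos"],np.degrees(st["ee_rot"][2])]
g=fp(217,26,z=248)
rows(interp(cur,g,11)+[g],st)
E
```

```text
st 0.15 [194.9 487.2 247.8] yaw 158.2 [ 0.2 -0.2  0.2] 85.6
-11.5, -6.5, 0, 0.013,-42.9, -24.4, 0, 0.047,-89.8, -51.1, 0, 0.099,-147.8, -84.1, 0, 0.164,-212.4, -120.9, 0, 0.235,-279.3, -159, 0, 0.309,-343.9, -195.8, 0, 0.381,-401.9, -228.8, 0, 0.445,-448.8, -255.5, 0, 0.497,-480.2, -273.4, 0, 0.532,-491.7, -279.9, 0, 0.544,-491.7, -279.9, 0, 0.544
```

>>> {"method": "move_arm", "body": {"deltas": [-11.5,-6.5,0,0.013,-43,-24.5,0,0.047,-90,-51,0,0.1,-148,-84,0,0.164,-212,-121,0,0.235,-279,-159,0,0.309,-344,-196,0,0.381,-402,-229,0,0.445,-449,-255.5,0,0.497,-480,-273.5,0,0.532,-491.7,-280,0,0.544,-491.7,-280,0,0.544], "jaw": 0}}

```text
time_s: 1.65
tool_pos: [547.7, 42.2, 247.4]
ee_rot: [-3.14, 0.0, 2.213]
contact_force: [-0.2, 0.3, -1.1]
grip_width: 0.1
```

```bash
python3 - <<'E'
from h import *
from plant import ctrl
c=ctrl.capture("wrist");cv2.imwrite("pics/wrist1.png",c["pixels"][:,:,::-1]);np.savez("wrist1.npz",**c)
st=ctrl.read_state()
rows([fp(217,26,z=205),fp(217,26,z=180),fp(217,25,z=166),fp(217,24,z=163),fp(217,24,z=163)],st)
E
```

```text
st 1.7 [547.   43.6 247.5] yaw 126.9 [-0.6  0.3 -0.2] -0.0
0.5, 1, 42.5, -0.002,0.5, 1.1, 67.5, -0.002,1.5, 1.1, 81.5, -0.002,2.5, 1.1, 84.5, -0.002,2.5, 1.1, 84.5, -0.002
```

View pics/wrist1.png

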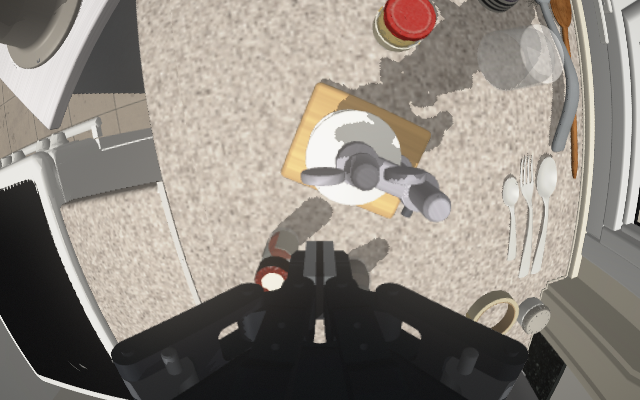

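The picture shows the closed fingertips at about (320,265), just short of the wing disc at (322,177), with the hub at (363,170) and the post top at (438,207). Tool +x, which is up in the image, is the pushing direction, so I'll descend beside the wing.

>>> {"method": "move_arm", "body": {"deltas": [0.5,1,30,0,0.5,1,55,0,1,1,75,0,2.5,1,84,0,2.5,1,84.5,0]}}

```text
time_s: 2.33
tool_pos: [545.5, 46.9, 163.1]
ee_rot: [-3.139, -0.001, 2.216]
contact_force: [0.7, 0.3, 0.4]
grip_width: -0.0
```

```bash
python3 - <<'E'
from h import *
from plant import ctrl
c=ctrl.capture("side");i=c["pixels"][130:270,260:400,::-1];cv2.imwrite("pics/s2.png",cv2.resize(i,None,fx=4.2,fy=4.2,interpolation=cv2.INTER_CUBIC))
st=ctrl.read_state()
rows([fp(217,21),fp(217,18),fp(217,15.5)]+[fp(w,15) for w in (214,210,205,199,193,187,181,175,169)],st)
E
```

```text
st 2.375 [546.   46.6 163.6] yaw 126.9 [-0.5  0.4  0.4] 0.0
2.5, -0.1, 0.6, -0.001,5.5, -0.1, 0.6, -0.001,8, -0.1, 0.6, -0.001,10.2, -0.9, 0.6, 0.051,12.4, -1.7, 0.6, 0.121,15.3, -2.6, 0.6, 0.209,18.8, -3.3, 0.6, 0.313,22.4, -3.6, 0.6, 0.418,26, -3.5, 0.6, 0.523,29.6, -3.1, 0.6, 0.627,33.1, -2.2, 0.6, 0.732,36.5, -1.1, 0.6, 0.837
```

View pics/s2.png

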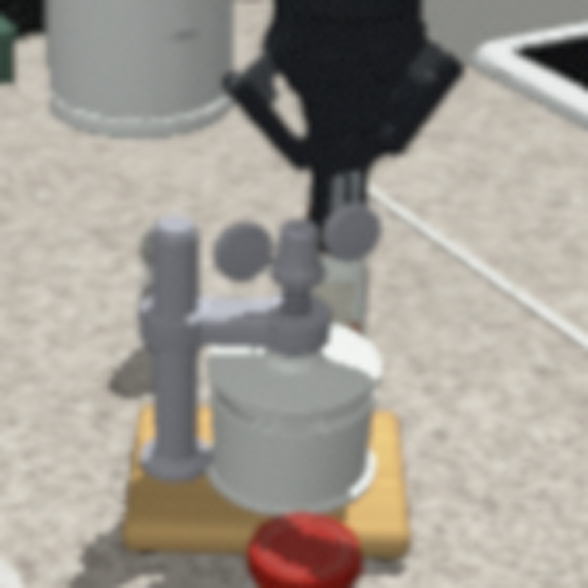

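The side view puts the finger behind the wing disc (350,230), between it and the herbs jar, and clear of both. Starting the push.

>>> {"method": "move_arm", "body": {"deltas": [2.5,0,0.6,0,5.5,0,0.6,0,8,0,0.6,0,10.2,-0.9,0.6,0.05,12.4,-1.7,0.6,0.12,15.3,-2.6,0.6,0.21,18.8,-3.3,0.6,0.313]}}

```text
time_s: 3.25
tool_pos: [532.4, 59.4, 163.2]
ee_rot: [-3.141, 0.001, 1.899]
contact_force: [1.4, -0.5, -0.2]
grip_width: 0.1
```

```bash
python3 - <<'E'
from h import *
from plant import ctrl
c=ctrl.capture("wrist");cv2.imwrite("pics/wrist3.png",c["pixels"][:,:,::-1])
c=ctrl.capture("side");W=cloud(c);P=W.reshape(-1,3)
P=P[(P[:,2]>140)&(P[:,2]<165)&(np.hypot(P[:,0]-HUB[0],P[:,1]-HUB[1])<47)]
st=ctrl.read_state()
rows([fp(w,15) for w in (193,187,180,173,166,159,152,145,138,131,124,117)],st)
E
```

```text
st 3.35 [532.2  59.7 163.2] yaw 109.0 [ 0.7 -1.1 -0.1] -0.1
3.4, -1.5, 0.2, 0.104,6.8, -2.5, 0.2, 0.209,11, -3.3, 0.2, 0.331,15.2, -3.5, 0.2, 0.453,19.4, -3.3, 0.2, 0.576,23.5, -2.5, 0.2, 0.698,27.5, -1.2, 0.2, 0.82,31.3, 0.6, 0.2, 0.942,34.9, 2.8, 0.2, 1.064,38.2, 5.4, 0.2, 1.186,41.1, 8.4, 0.2, 1.309,43.7, 11.7, 0.1, 1.431
```

View pics/wrist3.png

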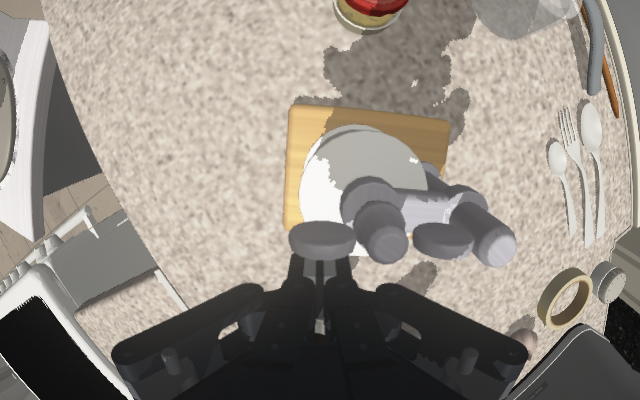

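The finger sits flat against the wing disc at (322,240), with about 1.4 N of contact force. Carrying on.

>>> {"method": "move_arm", "body": {"deltas": [3.4,-1.5,0.2,0.104,6.8,-2.5,0.2,0.209,11,-3.3,0.2,0.331,15.2,-3.5,0.2,0.453,19.4,-3.3,0.2,0.576,23.5,-2.5,0.2,0.698,27.5,-1.2,0.2,0.82,31.3,0.6,0.2,0.942,34.9,2.8,0.2,1.064,38.2,5.4,0.2,1.186,41.1,8.4,0.2,1.309,43.7,11.7,0.2,1.431]}}

```text
time_s: 4.85
tool_pos: [528.4, 104.8, 162.6]
ee_rot: [-3.142, 0.003, 0.47]
contact_force: [-1.1, -1.0, -0.5]
grip_width: 0.1
```

```bash
python3 - <<'E'
from h import *
from plant import ctrl
st=ctrl.read_state()
rows([fp(w,15,z=161) for w in (110,103,96,89,82,75,68,61,54,48,43,40)],st)
E
```

```text
st 4.85 [528.4 104.8 162.6] yaw 26.9 [-1.1 -1.  -0.5] 0.1
4.5, -1.3, 1.6, 0.121,8.5, -2.4, 1.6, 0.243,12.7, -3.1, 1.6, 0.365,16.9, -3.2, 1.6, 0.487,21.1, -2.7, 1.6, 0.609,25.2, -1.8, 1.6, 0.731,29.1, -0.4, 1.5, 0.854,32.9, 1.5, 1.5, 0.976,36.4, 3.8, 1.5, 1.098,39.1, 6.1, 1.5, 1.203,41.2, 8.3, 1.5, 1.29,42.4, 9.6, 1.5, 1.342
```

>>> {"method": "move_arm", "body": {"deltas": [4.5,-1.3,1.6,0.121,8.5,-2.4,1.6,0.243,12.7,-3.1,1.6,0.365,16.9,-3.2,1.6,0.487,21.1,-2.7,1.6,0.609,25.2,-1.8,1.6,0.731,29.1,-0.4,1.5,0.854,32.9,1.5,1.5,0.976,36.4,3.8,1.5,1.098,39.1,6.1,1.5,1.203,41.2,8.3,1.5,1.29,42.4,9.6,1.5,1.342]}}

```text
time_s: 6.35
tool_pos: [570.3, 115.8, 160.7]
ee_rot: [3.138, 0.002, -0.872]
contact_force: [-0.6, 1.0, -0.2]
grip_width: 0.0
```

```bash
python3 - <<'E'
from h import *
from plant import ctrl
c=ctrl.capture("wrist");cv2.imwrite("pics/wrist4.png",c["pixels"][:,:,::-1])
st=ctrl.read_state()
# back off, lift, rewind to w=220
a=fp(40,22,z=161);b=fp(40,22,z=215)
g=fp(220,26,z=215)
L=[a,fp(40,22,z=190),b]
rows(L+interp([*HUB,215,-50],[*HUB,215,-50+81],9,False),st)
E
```

```text
st 6.4 [570.4 115.7 160.7] yaw -50.1 [-0.7  0.9  0. ] -0.3
-6.6, 0, -0.3, -0.001,-6.7, 0.1, -29.3, -0.001,-6.7, 0.2, -54.3, -0.001,15.3, 31.2, -54.2, -0.158,15.3, 31.2, -54.2, -0.315,15.3, 31.2, -54.2, -0.472,15.3, 31.2, -54.2, -0.63,15.3, 31.2, -54.2, -0.787,15.3, 31.2, -54.2, -0.944,15.3, 31.2, -54.2, -1.101,15.3, 31.2, -54.2, -1.258,15.3, 31.2, -54.2, -1.415
```

View pics/wrist4.png

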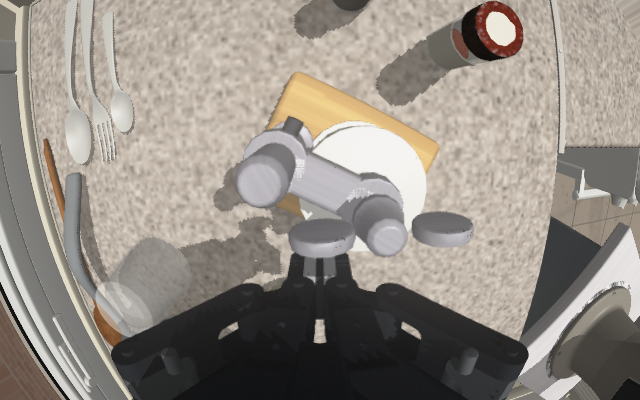

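Still in contact, with the wing at about 40° (322,238) and the other wing free at (442,228). Backing off, lifting and rewinding.

>>> {"method": "move_arm", "body": {"deltas": [-6.6,0,0,0,-6.7,0,-29,0,-6.7,0,-54,0,0,10,-54,-0.157,6,18,-54,-0.315,12,25,-54,-0.472,15,31,-54,-0.63,15,31,-54,-0.787,15,31,-54,-0.944,15,31,-54,-1.1,15,31,-54,-1.258,15,31,-54,-1.415]}}

```text
time_s: 7.9
tool_pos: [556.1, 84.7, 214.9]
ee_rot: [-3.14, 0.003, 0.549]
contact_force: [0.0, -0.5, 0.6]
grip_width: -0.2
```

```bash
python3 - <<'E'
from h import *
from plant import ctrl
c=ctrl.capture("top");W=cloud(c);i=c["pixels"][150:260,230:410,::-1];cv2.imwrite("pics/tc5.png",cv2.resize(i,None,fx=4.4,fy=4.4,interpolation=cv2.INTER_CUBIC))
st=ctrl.read_state()
y=np.degrees(st["ee_rot"][2])
g=fp(220,26,z=215)
rows(interp([*st["tool_pos"],y],g,11,False)+[g],st)
E
```

```text
st 7.95 [556.1  84.7 214.9] yaw 31.8 [-0.   0.5  0.2] 0.2
-2.5, 2.8, -0, -0.156,-4.9, 5.6, -0, -0.312,-7.4, 8.4, -0, -0.468,-9.8, 11.3, -0, -0.623,-12.3, 14.1, -0, -0.779,-14.7, 16.9, -0, -0.935,-17.2, 19.7, -0, -1.091,-19.6, 22.5, -0, -1.247,-22.1, 25.3, -0, -1.403,-24.5, 28.1, -0, -1.558,-27, 30.9, -0, -1.714,-27, 30.9, -0, -1.714
```

View pics/tc5.png

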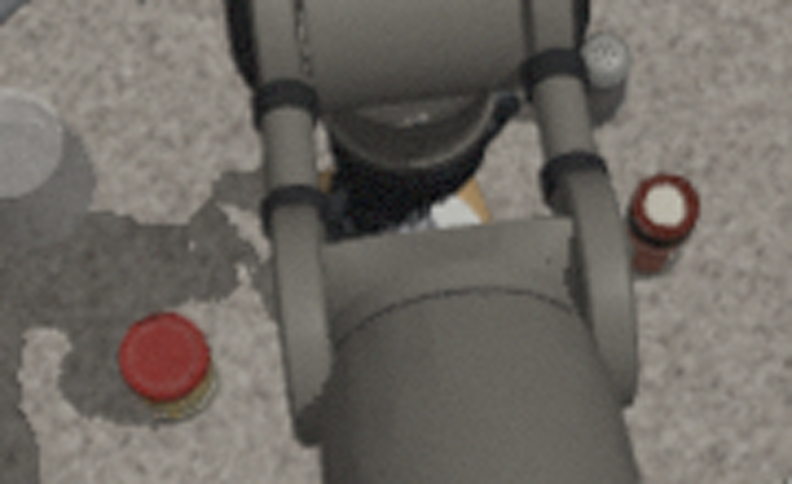

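In the top view the arm hides the press, and the bystanders are where they were. I'll finish the rewind.

>>> {"method": "move_arm", "body": {"deltas": [-2.5,2.8,0,-0.156,-4.9,5.6,0,-0.312,-7.4,8.4,0,-0.468,-9.8,11.3,0,-0.623,-12.3,14.1,0,-0.779,-14.7,16.9,0,-0.935,-17.2,19.7,0,-1.091,-19.6,22.5,0,-1.247,-22.1,25.3,0,-1.403,-24.5,28.1,0,-1.558,-27,31,0,-1.714,-27,31,0,-1.714]}}

```text
time_s: 9.45
tool_pos: [549.3, 44.2, 215.1]
ee_rot: [-3.139, -0.002, 2.266]
contact_force: [-0.0, -0.1, -0.3]
grip_width: -0.2
```

```bash
python3 - <<'E'
from h import *
from plant import ctrl
c=ctrl.capture("wrist");cv2.imwrite("pics/wrist6.png",c["pixels"][:,:,::-1])
st=ctrl.read_state()
rows([fp(220,26,z=190),fp(220,24,z=165),fp(220,22,z=160),fp(220,19,z=160),fp(220,16,z=160)]+[fp(w,15,z=160) for w in (217,213,208,202,196,189,182)],st)
E
```

```text
st 9.5 [549.3  44.3 215.1] yaw 129.8 [-0.2 -0.5 -0.1] -0.1
-0.2, 0.1, 25.1, -0.004,1.7, 0.2, 50.1, -0.004,3.7, 0.2, 55.1, -0.004,6.7, 0.1, 55.1, -0.004,9.7, 0.1, 55.1, -0.004,12.4, -0.6, 55.1, 0.048,14.6, -1.5, 55.1, 0.118,17.5, -2.3, 55.1, 0.205,21, -3, 55.1, 0.31,24.6, -3.3, 55.1, 0.415,28.8, -3.2, 55.1, 0.537,33, -2.6, 55.1, 0.659
```

View pics/wrist6.png

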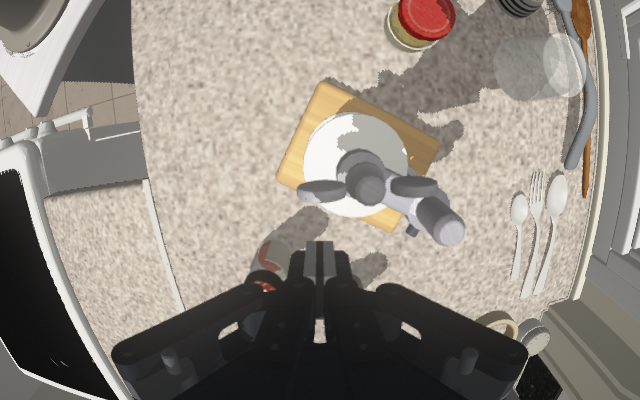

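The other wing is now at (322,190), lying across the image as planned, and the finger is clear of it at (320,255). Starting the second stroke.

>>> {"method": "move_arm", "body": {"deltas": [-0.2,0,25,0,1.7,0,50,0,3.7,0,55,0,6.7,0,55,0,9.7,0,55,0,12.4,-0.6,55,0.048,14.6,-1.5,55,0.118,17.5,-2.3,55,0.205,21,-3,55,0.31,24.6,-3.3,55,0.415,28.8,-3.2,55,0.537,33,-2.6,55,0.659]}}

```text
time_s: 11.0
tool_pos: [526.5, 67.7, 161.1]
ee_rot: [-3.14, 0.001, 1.601]
contact_force: [1.6, -1.5, -1.4]
grip_width: 0.2
```

```bash
python3 - <<'E'
from h import *
from plant import ctrl
c=ctrl.capture("wrist");cv2.imwrite("pics/wrist7.png",c["pixels"][:,:,::-1])
st=ctrl.read_state()
rows([fp(w,15,z=159) for w in range(175,91,-7)],st)
E
```

```text
st 11.05 [526.3  68.2 161.1] yaw 91.5 [ 1.4 -1.4 -1. ] 0.0
3.6, -1.9, 2.1, 0.113,7.7, -3, 2.1, 0.235,11.8, -3.6, 2.1, 0.358,16, -3.8, 2.1, 0.48,20.2, -3.4, 2.1, 0.602,24.3, -2.5, 2, 0.724,28.3, -1.1, 2, 0.846,32.1, 0.7, 2, 0.969,35.6, 3, 2, 1.091,38.8, 5.7, 2, 1.213,41.7, 8.8, 2, 1.335,44.1, 12.2, 2, 1.457
```

View pics/wrist7.png

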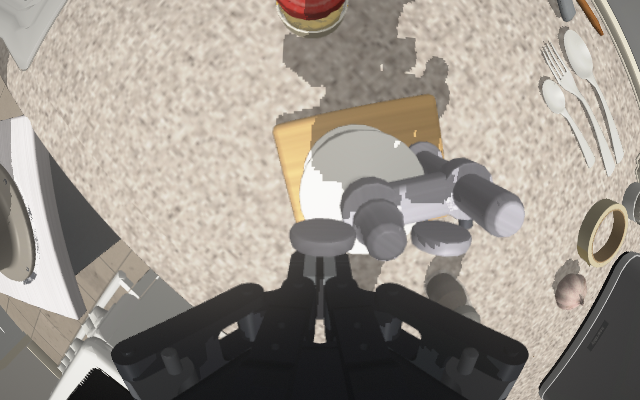

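Flat contact again at (322,238), so I continue.

>>> {"method": "move_arm", "body": {"deltas": [3.6,-1.9,2,0.113,7.7,-3,2,0.235,11.8,-3.6,2,0.358,16,-3.8,2,0.48,20.2,-3.4,2,0.602,24.3,-2.5,2,0.724,28.3,-1.1,2,0.846,32.1,0.7,2,0.969,35.6,3,2,1.091,38.8,5.7,2,1.213,41.7,8.8,2,1.335,44.1,12.2,2,1.457]}}

```text
time_s: 12.55
tool_pos: [537.0, 112.8, 159.5]
ee_rot: [3.141, 0.002, 0.138]
contact_force: [-1.5, -0.2, -0.8]
grip_width: 0.1
```

```bash
python3 - <<'E'
from h import *
from plant import ctrl
st=ctrl.read_state()
rows([fp(w,15,z=157) for w in (91,84,77,70,63,56,50,45,41,39,39)],st)
E
```

```text
st 12.55 [537.  112.8 159.5] yaw 7.9 [-1.5 -0.2 -0.8] 0.1
4.2, -1.3, 2.4, 0.12,8.2, -2.4, 2.4, 0.242,12.4, -3.1, 2.4, 0.364,16.6, -3.2, 2.4, 0.487,20.8, -2.8, 2.4, 0.609,24.9, -1.8, 2.4, 0.731,28.3, -0.7, 2.4, 0.836,31, 0.6, 2.4, 0.923,33.1, 1.7, 2.4, 0.993,34.1, 2.4, 2.4, 1.028,34.1, 2.4, 2.4, 1.028
```

>>> {"method": "move_arm", "body": {"deltas": [4.2,-1.3,2.4,0.12,8.2,-2.4,2.4,0.242,12.4,-3.1,2.4,0.364,16.6,-3.2,2.4,0.487,20.8,-2.8,2.4,0.609,24.9,-1.8,2.4,0.731,28.3,-0.7,2.4,0.836,31,0.6,2.4,0.923,33.1,1.7,2.4,0.993,34.1,2.4,2.4,1.028,34.1,2.4,2.4,1.028]}}

```text
time_s: 13.92
tool_pos: [571.3, 115.4, 157.4]
ee_rot: [3.14, 0.001, -0.889]
contact_force: [0.1, 2.2, 0.6]
grip_width: 0.3
```

```bash
python3 - <<'E'
from h import *
from plant import ctrl
c=ctrl.capture("wrist");cv2.imwrite("pics/wrist8.png",c["pixels"][:,:,::-1])
st=ctrl.read_state()
rows([fp(39,22,z=157),fp(39,22,z=190),fp(39,22,z=215)]+interp([*HUB,215,-51],[*HUB,215,-51+81],9,False),st)
E
```

```text
st 13.975 [571.3 115.3 157.4] yaw -50.9 [0.3 1.2 0.5] -0.1
-7, 0.2, 0.4, 0.001,-7, 0.2, -32.6, 0.001,-7, 0.3, -57.6, 0.001,15, 31.3, -57.5, -0.156,15, 31.3, -57.5, -0.313,15, 31.3, -57.5, -0.47,15, 31.3, -57.5, -0.627,15, 31.3, -57.5, -0.784,15, 31.3, -57.5, -0.941,15, 31.3, -57.5, -1.098,15, 31.3, -57.5, -1.256,15, 31.3, -57.5, -1.413
```

View pics/wrist8.png

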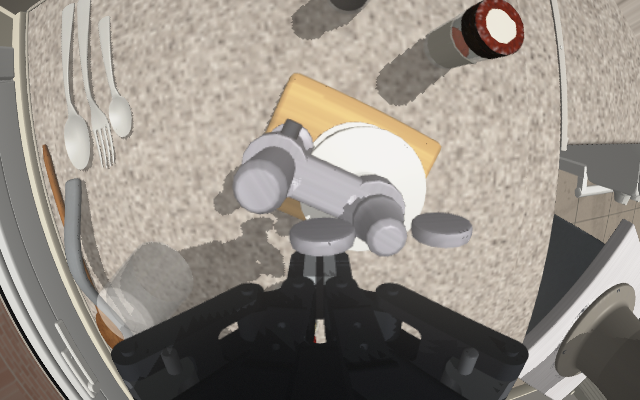

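The second stroke is done, with the wing at about 39° (322,237). Rewinding again.

>>> {"method": "move_arm", "body": {"deltas": [-7,0,0,0,-7,0,-32,0,-7,0,-57.5,0,0,10,-57.5,-0.157,6,18,-57.5,-0.315,12,25,-57.5,-0.472,15,31,-57.5,-0.63,15,31,-57.5,-0.787,15,31,-57.5,-0.944,15,31,-57.5,-1.1,15,31,-57.5,-1.258,15,31,-57.5,-1.415]}}

```text
time_s: 15.48
tool_pos: [556.5, 84.3, 215.1]
ee_rot: [3.142, 0.001, 0.532]
contact_force: [-0.4, 0.5, 0.3]
grip_width: -0.3
```

```bash
python3 - <<'E'
from h import *
from plant import ctrl
st=ctrl.read_state()
y=np.degrees(st["ee_rot"][2])
g=fp(219,26,z=215)
rows(interp([*st["tool_pos"],y],g,11,False)+[g],st)
E
```

```text
st 15.475 [556.5  84.3 215.1] yaw 30.5 [-0.4  0.5  0.3] -0.3
-2.4, 2.8, 0, -0.156,-4.9, 5.6, 0, -0.313,-7.3, 8.3, 0, -0.469,-9.8, 11.1, 0, -0.625,-12.2, 13.9, 0.1, -0.782,-14.7, 16.7, 0.1, -0.938,-17.1, 19.5, 0.1, -1.094,-19.6, 22.3, 0.1, -1.25,-22, 25, 0.1, -1.407,-24.5, 27.8, 0.1, -1.563,-26.9, 30.6, 0.1, -1.719,-26.9, 30.6, 0.1, -1.719
```

>>> {"method": "move_arm", "body": {"deltas": [-2.5,2.8,0,-0.156,-4.9,5.6,0,-0.312,-7.4,8.4,0,-0.468,-9.8,11.2,0,-0.625,-12.3,14,0,-0.782,-14.7,16.7,0,-0.938,-17.1,19.5,0,-1.094,-19.6,22.3,0,-1.25,-22,25,0,-1.407,-24.5,27.8,0,-1.563,-27,30.6,0,-1.719,-27,30.6,0,-1.719]}}

```text
time_s: 16.98
tool_pos: [548.5, 44.2, 215.2]
ee_rot: [-3.14, -0.0, 2.25]
contact_force: [0.6, 0.5, 0.4]
grip_width: -0.1
```

```bash
python3 - <<'E'
from h import *
from plant import ctrl
c=ctrl.capture("wrist");cv2.imwrite("pics/wrist9.png",c["pixels"][:,:,::-1])
st=ctrl.read_state()
rows([fp(219,26,z=190),fp(219,24,z=162),fp(219,22,z=157),fp(219,19,z=157),fp(219,16,z=157)]+[fp(w,15,z=157) for w in (216,213,209,206,204,203)],st)
E
```

```text
st 17.025 [548.6  44.4 215.2] yaw 128.8 [-0.1  0.5 -0.7] 0.0
-0.2, 0.1, 25.2, -0.003,1.8, 0.2, 53.2, -0.003,3.8, 0.2, 58.2, -0.003,6.8, 0.2, 58.2, -0.003,9.8, 0.2, 58.2, -0.003,12.5, -0.6, 58.2, 0.049,14.1, -1.3, 58.2, 0.101,16.4, -2, 58.2, 0.171,18.2, -2.4, 58.2, 0.224,19.3, -2.7, 58.2, 0.259,19.9, -2.8, 58.2, 0.276
```

View pics/wrist9.png

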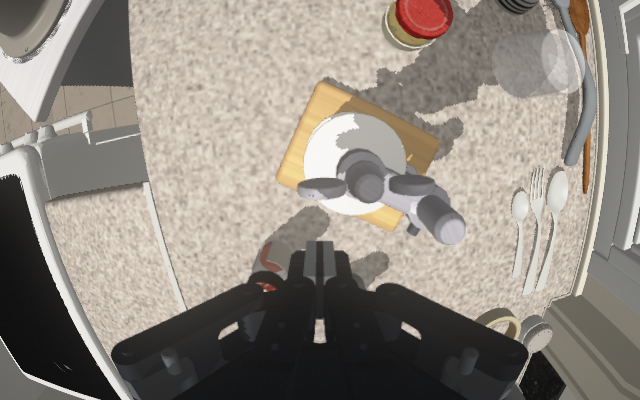

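The wing is in place at (322,188) for the last short stroke. The stop should come at a wing angle of about 190°, so I'll slow down before it.

>>> {"method": "move_arm", "body": {"deltas": [-0.2,0,25,0,1.8,0,53,0,3.8,0,58,0,6.8,0,58,0,9.8,0,58,0,12.5,-0.6,58,0.049,14.1,-1.3,58,0.101,16.4,-2,58,0.171,18.2,-2.4,58,0.224,19.3,-2.7,58,0.259,19.9,-2.8,58,0.276]}}

```text
time_s: 18.4
tool_pos: [534.4, 58.0, 158.0]
ee_rot: [3.141, 0.001, 1.971]
contact_force: [2.0, -1.4, 0.7]
grip_width: 0.0
```

```bash
python3 - <<'E'
from h import *
from plant import ctrl
st=ctrl.read_state()
rows([fp(w,15,z=157) for w in (201,199,197,195.5,194.5,193.5)],st)
E
```

```text
st 18.4 [534.4  58.  158. ] yaw 113.0 [ 2.  -1.4  0.7] 0.0
1.3, -1, 1, 0.034,2.4, -1.4, 1, 0.069,3.6, -1.9, 1, 0.104,4.4, -2.2, 1, 0.13,5, -2.4, 1, 0.148,5.6, -2.5, 1, 0.165
```

>>> {"method": "move_arm", "body": {"deltas": [1.3,-1,1,0.034,2.4,-1.4,1,0.069,3.6,-1.9,1,0.104,4.4,-2.2,1,0.13,5,-2.4,1,0.148,5.6,-2.5,1,0.165]}}

```text
time_s: 19.15
tool_pos: [529.8, 62.2, 157.0]
ee_rot: [3.141, 0.001, 1.805]
contact_force: [0.4, -1.1, -0.5]
grip_width: 0.0
```

```bash
python3 - <<'E'
from h import *
from plant import ctrl
st=ctrl.read_state()
rows([fp(w,15,z=157) for w in (193,192.3,191.6,191)],st)
E
```

```text
st 19.15 [529.8  62.2 157. ] yaw 103.4 [ 0.4 -1.1 -0.5] 0.0
0.2, -0.1, -0, 0.008,0.6, -0.3, -0, 0.02,1, -0.5, -0, 0.032,1.3, -0.6, -0, 0.042
```

>>> {"method": "move_arm", "body": {"deltas": [0.2,-0.1,0,0.008,0.6,-0.3,0,0.02,1,-0.5,0,0.032,1.3,-0.6,0,0.042,1.3,-0.6,0,0.042]}}

```text
time_s: 19.77
tool_pos: [529.1, 62.9, 157.0]
ee_rot: [3.141, 0.002, 1.763]
contact_force: [3.0, -4.4, -0.8]
grip_width: 0.1
```

```bash
python3 - <<'E'
from h import *
from plant import ctrl
st=ctrl.read_state()
rows([fp(w,15,z=157) for w in (190.3,189.6,189,189)],st)
E
```

```text
st 19.775 [529.1  62.9 157. ] yaw 101.0 [ 3.  -4.4 -0.8] 0.1
0.9, -0.3, -0, 0.012,1.3, -0.5, -0, 0.024,1.6, -0.6, -0, 0.035,1.6, -0.6, -0, 0.035
```

The force has risen to 5.3 N, so the stop is probably reached. One small further push should confirm it.

>>> {"method": "move_arm", "body": {"deltas": [0.5,-0.2,0,0.007,0.9,-0.3,0,0.012,0.9,-0.3,0,0.012]}}

```text
time_s: 20.15
tool_pos: [529.0, 63.0, 157.0]
ee_rot: [3.141, 0.003, 1.75]
contact_force: [1.9, -6.9, -0.5]
grip_width: 0.0
```

```bash
python3 - <<'E'
from h import *
from plant import ctrl
c=ctrl.capture("wrist");cv2.imwrite("pics/wrist10.png",c["pixels"][:,:,::-1])
c=ctrl.capture("side");i=c["pixels"][130:270,260:400,::-1];cv2.imwrite("pics/s10.png",cv2.resize(i,None,fx=4.2,fy=4.2,interpolation=cv2.INTER_CUBIC))
st=ctrl.read_state()
rows([fp(191,20,z=157),fp(191,25,z=157),fp(191,25,z=190),fp(191,25,z=215)],st)
E
```

```text
st 20.25 [529.  63. 157.] yaw 100.3 [ 2.6 -6.1 -0.3] 0.1
-4.6, 0.1, 0, -0.012,-9.6, 0.2, 0, -0.012,-9.7, 0.2, -33, -0.012,-9.8, 0.2, -58, -0.012
```

View pics/s10.png

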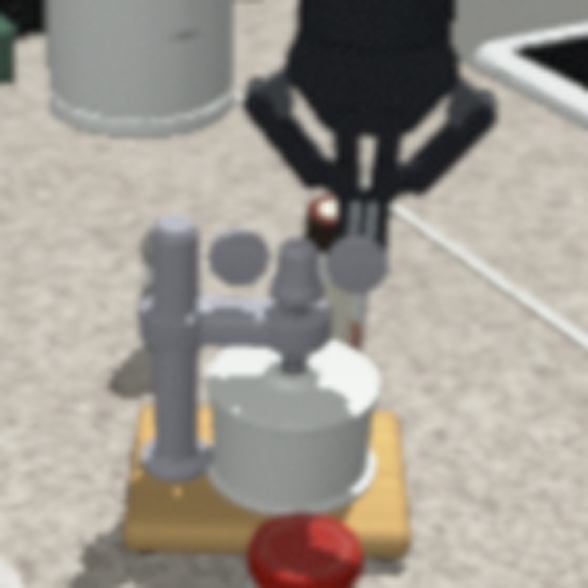

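The tool no longer advances while the force rises to 7 N, and the side view shows the lid flush on the mould at (293,390). I'll withdraw, lift and move aside.

>>> {"method": "move_arm", "body": {"deltas": [-4.6,0,0,0,-9.6,0,0,0,-9.6,0,-25,0,-9.6,0,-58,0,-9.6,0,-90,0,-9.6,0,-100,0,5,30,-100,0,30,75,-100,0,60,120,-100,0,85,150,-100,0,95,160,-100,0,95,160,-100,0]}}

```text
time_s: 21.75
tool_pos: [669.0, 186.2, 254.5]
ee_rot: [-3.139, 0.003, 1.752]
contact_force: [0.1, -0.1, -0.0]
grip_width: 0.0
```

```bash
python3 - <<'E'
from h import *
from plant import ctrl
t=ctrl.capture("top");W=cloud(t);i=t["pixels"][150:260,230:410,::-1];cv2.imwrite("pics/tc11.png",cv2.resize(i,None,fx=4.4,fy=4.4,interpolation=cv2.INTER_CUBIC))
for nm,(a,b) in dict(salt=(660,-40),herbs=(565,-63),mustard=(508,227)).items():
    D=W.reshape(-1,3);D=D[(np.hypot(D[:,0]-a,D[:,1]-b)<50)&(D[:,2]>60)&(D[:,2]<115)];print(nm,len(D),cv2.minEnclosingCircle(D[:,:2].astype(np.float32)))
D=W.reshape(-1,3);r=np.hypot(D[:,0]-HUB[0],D[:,1]-HUB[1]);H=D[(r>18)&(r<47)&(D[:,2]>125)&(D[:,2]<180)]
v=cv2.fitLine(H[:,:2].astype(np.float32),cv2.DIST_HUBER,0,.01,.01).ravel();print(len(H),np.degrees(np.arctan2(v[1],v[0])),v,np.percentile(H[:,2],98))
L=D[(r>25)&(r<44)&(D[:,2]>60)&(D[:,2]<95)];print("lid z",np.median(L[:,2]))
st=ctrl.read_state();print(st["tool_pos"],st["contact_force"],st["time_s"])
E
```

```text
salt 153 ((665.677001953125, -42.7115364074707), 18.70966911315918)
herbs 260 ((566.18310546875, -61.8871955871582), 20.75423812866211)
mustard 1 ((509.28448486328125, 254.8037872314453), 9.999999747378752e-05)
88 10.447522 [9.8342139e-01 1.8133488e-01 5.5177655e+02 8.3679916e+01] 164.2133827105116
lid z 76.32702630429762
[668.77093861 185.35192206 255.13985412] [-0.06239356  0.16277754 -0.09663659] 21.8
```

View pics/tc11.png

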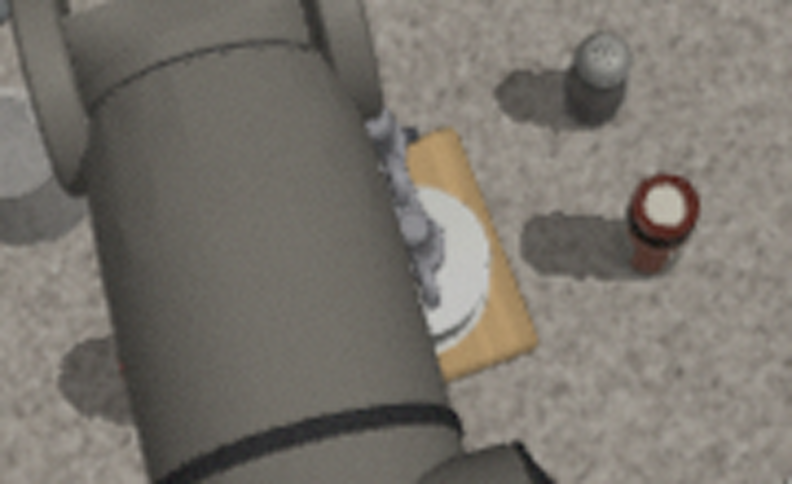

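```bash
python3 - <<'E'
from h import *
from plant import ctrl
t=ctrl.capture("side");W=cloud(t);D=W.reshape(-1,3);D=D[(np.hypot(D[:,0]-508,D[:,1]-227)<50)&(D[:,2]>60)&(D[:,2]<115)]
print(len(D),cv2.minEnclosingCircle(D[:,:2].astype(np.float32)))
ctrl.close_job()
E
```

```text
647 ((514.5106811523438, 231.93844604492188), 26.241588592529297)
the job is handed in; nothing more can be done
```

The press is closed and the job is handed in, at about 22 s of the 56 s allowed. I turned the wing screw clockwise with the shut fingertips in three strokes (about 177°, 181° and 29°), lifting clear and rewinding between them.

- **Screw at its stop:** On the last push the tool stood still while the force rose to about 7 N, well under the 35 N limit. Before the stop, the readings I took were mostly 1–2.5 N.
- **Wing angle and height:** The wings measure about 190° in the top view, which works out to roughly 9.5 rad. Their tops are at 164 mm, against 162 mm expected.
- **Lid:** It came down about 11 mm, as the turn predicts, and looks flush on the mould in the side view.
- **Bystanders:** Salt, herbs and mustard are all within about 2 mm of where they started, which is within camera noise. The arm hid the mustard jar in the last top view, so I checked it in the side view.
- **Hand:** It is clear, with the fingertips at about 238 mm and contact force near 0.

No check failed or disagreed. The last sideways move went towards +x/+y rather than back towards the robot, but it stayed well above everything.

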